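Check the release force of two spring latches and flag the stiff one

ROBOT

A 6-joint arm with a two-finger parallel gripper is mounted at the origin on a cart in front of the work surface, level with it; the furniture and walls round the work are solid. World frame = base frame: x ahead of the robot, y to its left, z up, the work surface at z = 0. Lengths are in m, angles in degrees, forces in N, time in s.
With the tool pointing down it reaches from about 0.3 to 0.75 m from the base axis. Payload 8.5 kg.
Tool frame: the origin (TCP) lies between the finger pads; the fingertips stand 19 mm ahead of it and the grasp point (between the pads) is the TCP; z points along the fingers, y is the line along which they close (so a half turn about z gives the same grasp; the last joint's range is limited). The gripper opens to 85 mm and grips with 20 to 120 N. Pads are 22 mm wide; open, the fingers measure 114 mm over their backs; the gripper's body (76 mm by 85 mm) begins 54 mm behind the grasp point. The pads swing forward as they close: fully open they stand 13 mm farther back than shut.
Start: joints at [58.997, 21.807, 74.336, -0, 83.858, -12.336], TCP at [0.176, 0.521, 0.25] pointing down, gripper open.
Joint ranges: [-178.18, 178.18], [-50.72, 133.34], [12.68, 142.11], [-81.47, 261.47], [9.98, 163.14], [-165.26, 165.26]. Speed limits (degrees/s): [136.94, 136.94, 180, 180, 180, 180].

INTERFACE

Orientations are given as a 3x3 rotation matrix whose columns are the frame's x, y, z axes.
In Python, from rig import env, optics gives the robot as it stands.
- The arm moves only by the tool arm_command, never from a script. Its argument "commands" is one flat list of numbers, 7 for each row, row after row: the closure, from -1 (fully open) to 1 (shut), so that 0 is half open, then the shift along the tool's x, y, z as a fraction of full scale, then the turn, a rotation vector about the tool's x, y, z as a fraction of full scale. A call has 1 to 12 rows; each row is the pose to reach, as a shift and turn from the pose commanded when the call began, along the tool's axes at that moment; what a row does not reach only later rows make up. Full scale, the value 1, is 500 mm for a shift and 120 degrees for a turn. A row lasts 1/12 s, in which the tool goes at most 41.7 mm and 7.16 degrees, less where a joint would pass 70% of its speed; a pose out of reach is approached as far as the arm can. A call with a number of a shift or a turn outside -1 to 1 is refused whole. A call with a gripper value outside its range is refused whole. The fingers move at their own pace and stop on an object; "newtons" is the grip in N (left out, the last holds). Time passes only in rows, so rows that repeat a pose let the fingers close. It gives the time, the measured TCP pose, the force, the opening and the grip force at its end, in the units of the state.
- env.observe(): the state, without advancing time (a new reading comes with each control period).
- optics.get_image(name): name is "scene" or "top" or "wrist"; returns a dict with "image" (384x512x3 uint8, red, green, blue), "intrinsics" (3x3 intrinsics, pixels), "origin" and "orientation" of the camera in the world; the wrist camera has in their place "tool_from_camera" (4x4, takes a point from camera to tool coordinates, whose origin is the TCP and whose axes are the flange's). Camera axes: x right, y down, z forward; pixel columns grow to the right and rows downward; lengths in m; the calibration is good to about 2 mm. A picture is of the moment at which its call begins: read the wrist's pose just before it. There is no depth.
- env.close_job(): hands the job in; it is judged then, once.
The state is a dict: "time_s": time; "q": joint angles; "qvel": joint speeds; "joint_efforts": joint torques, N m; "position": TCP position; "tool_rot": TCP orientation; "ft_force": force on the tool from outside, world axes, zero at the start; "wrist_torque": the same for the moment, N m; "grip_width": finger opening in m; "gripper_force": force on a finger pad.
Only numpy, scipy, OpenCV 4.12 (cv2) and the standard library are available. Lean on these libraries where they do the work, as an engineer would, in place of code of your own. Each camera call takes 0.05 s, during which the arm holds its last target. There are 200 camera calls.

TASK

Check the two door latches on their test plates: push each yellow pad gently straight down until its trigger clicks and stays down, but push with no more than about 12 N. A latch that has not clicked at 12 N is too stiff: hold that push for half a second, back off, and then slide its white tab across to the red end; leave the good latch clicked with its tab at the green end. Never load either latch with more than 16 N, and disturb nothing else.

Things in the scene. Friction and masses are not known exactly. Their poses are not given: they have to be found in the camera images.
- latch_a: One of two like latches, each on an aluminium plate 130 x 110 x 10 mm fixed to the worktop; either may stand left or right. Origin: centre of the plate's underside, z up. Along its own x: at +25 mm the grey housing (50 x 44 mm, top 62 mm above the worktop) with the trigger on it, at -42 mm the indicator track. At x +25, y +38 mm a steel keeper 56 mm high takes the bolt.
- latch_a_pad_top (a point): Centre of the upper face of this latch's round yellow pad, 26 mm across, 95 mm above the worktop at rest; pushed straight down. The pad rides on a stiff spring (about 4 N per mm, up to 7 mm) on the black trigger plate, so it yields before the trigger clicks.
- latch_a_trigger (a joint): How far this trigger is down, m: about 0 before the click, 0.0105 clicked. Pushed hard enough it gives way (the push force drops; follow it 2 to 3 mm), snaps to the bottom, draws the bolt from the keeper and stays down; before that a light spring returns it. A sound latch gives way at 5 to 9 N, a stiff one only above 18 N. Pushing on after the click only meets the bottom stop.
- latch_a_tab (a joint): Where this latch's white indicator tab stands on its track, m: near 0 at the green end (accept), 0.030 at the red end (reject). It slides along the plate's +y with about 1.2 N friction and stays where it is left.
- latch_a_tab_fin (a point): Grip point of this latch's white indicator tab: an upright fin 10 mm thick along the plate's y (the direction it slides), 22 mm along x, top 55 mm above the worktop; the point is on its middle, 42 mm above the worktop. The track's top is at 14 mm.
- latch_b: One of two like latches, each on an aluminium plate 130 x 110 x 10 mm fixed to the worktop; either may stand left or right. Origin: centre of the plate's underside, z up. Along its own x: at +25 mm the grey housing (50 x 44 mm, top 62 mm above the worktop) with the trigger on it, at -42 mm the indicator track. At x +25, y +38 mm a steel keeper 56 mm high takes the bolt.
- latch_b_pad_top (a point): Centre of the upper face of this latch's round yellow pad, 26 mm across, 95 mm above the worktop at rest; pushed straight down. The pad rides on a stiff spring (about 4 N per mm, up to 7 mm) on the black trigger plate, so it yields before the trigger clicks.
- latch_b_trigger (a joint): How far this trigger is down, m: about 0 before the click, 0.0105 clicked. Pushed hard enough it gives way (the push force drops; follow it 2 to 3 mm), snaps to the bottom, draws the bolt from the keeper and stays down; before that a light spring returns it. A sound latch gives way at 5 to 9 N, a stiff one only above 18 N. Pushing on after the click only meets the bottom stop.
- latch_b_tab (a joint): Where this latch's white indicator tab stands on its track, m: near 0 at the green end (accept), 0.030 at the red end (reject). It slides along the plate's +y with about 1.2 N friction and stays where it is left.
- latch_b_tab_fin (a point): Grip point of this latch's white indicator tab: an upright fin 10 mm thick along the plate's y (the direction it slides), 22 mm along x, top 55 mm above the worktop; the point is on its middle, 42 mm above the worktop. The track's top is at 14 mm.
- reagent_2: Bystander: clear bottle with blue cap and blue contents, 56 mm across, 104 mm high; origin at the centre of its foot.
- cryo_box: Bystander: white card box 77 x 77 x 43 mm; origin at the centre of its underside.
- dropper: Bystander: small white dropper bottle with a pointed yellow cap, 27 mm across, 85 mm high, standing; origin at the centre of its foot.

How it is judged (in metres and radians):
On the way, in this order (a step that is already met when the one before it is completed fails the run):
1. a latch is loaded with more than 10 N for 0.2 s and does not click (((contact force between latch_a_trigger and the fingers above 10 N and value of joint latch_a_trigger below 0.004 m) or (contact force between latch_b_trigger and the fingers above 10 N and value of joint latch_b_trigger below 0.004 m))), for 0.2 s.
2. after that, the tab of the latch that did not click is slid to the red end (((value of joint latch_a_trigger below 0.004 m and value of joint latch_a_tab above 0.024 m) or (value of joint latch_b_trigger below 0.004 m and value of joint latch_b_tab above 0.024 m))), for 0.2 s.
At the end, for the whole second after the job is handed in: One latch is clicked (trigger more than 9 mm down) with its tab at the green end (less than 8 mm from it); the other is not clicked (trigger less than 4 mm down) and its tab stands at the red end (more than 24 mm along) ((((value of joint latch_a_trigger below 0.004 m and value of joint latch_a_tab above 0.024 m) and (value of joint latch_b_trigger above 0.009 m and value of joint latch_b_tab below 0.008 m)) or ((value of joint latch_b_trigger below 0.004 m and value of joint latch_b_tab above 0.024 m) and (value of joint latch_a_trigger above 0.009 m and value of joint latch_a_tab below 0.008 m)))); the robot touches nothing.
It fails at once if a latch's pad or trigger is loaded with more than 16 N (contact force between any of latch_a_trigger, latch_b_trigger and the fingers above 16 N or contact force between any of latch_a_trigger, latch_b_trigger and the arm above 16 N).
It fails at once if a bystander is moved by more than 20 mm (distance of any of reagent_2, cryo_box, dropper from where it was at the start of the episode above 0.02 m).
It also fails if it takes over 53 s, if anything falls off the work surface, if the arm or the gripper's body presses on something with over 40 N, if the wrist force passes 120 N, or if a joint passes its speed limit or range.

## Working session

There is one attempt and no reset: what is moved stays moved. The work goes in short steps, Python scripts to look and compute and a tool call to move; the robot and the scene stay as the last step left them, time stands still between calls to the robot, and variables do not carry over. Pictures are saved under pics/ and viewed, at most 10 in all, crops included, and the job is handed in when it is done.

Besides the shell and the picture viewer there is one more tool, called after "Emit:" as a command line: name --argument value ..., lists and objects as JSON in quotes. arm_command: Moves the arm, as the interface text tells. Shift numbers are shares of 500 mm and turn numbers shares of 120 degrees, none past 1 either way. Its arguments: {"type":"object","properties":{"commands":{"type":"array","items":{"type":"number"}},"newtons":{"type":"number"}},"required":["commands"]}

```bash
mkdir -p pics; ls; python3 - <<'E'
from rig import env, optics
import cv2, numpy as np
s=env.observe()
for k in s: print(k, np.round(s[k],4).tolist())
for n in ("top","scene"):
    d=optics.get_image(n); cv2.imwrite(f"pics/{n}1.png",d["image"][:,:,::-1]); print(n,np.round(d["intrinsics"],1).tolist(),d["origin"],np.round(d["orientation"],3).tolist())
E
```

```text
pics
time_s 0.0
q [58.9975, 21.8418, 74.3857, 0.001, 83.8586, -12.3364]
qvel [-0.0448, 0.0139, -0.0534, 0.0162, -0.15, -0.0773]
joint_efforts [0.0011, -44.8454, -23.1279, -0.0002, 0.0047, 0.0]
position [0.1759, 0.5208, 0.2497]
tool_rot [[-0.9474, 0.3201, -0.0008], [0.3201, 0.9474, -0.0013], [0.0003, -0.0015, -1.0]]
ft_force [-0.9835, -0.2278, -0.785]
wrist_torque [-0.0082, 0.054, -0.0048]
gripper_force 0.0
grip_width 0.0854
top [[365.6, 0.0, 260.2], [0.0, 365.6, 190.9], [0.0, 0.0, 1.0]] [0.41117421 0.07964122 0.97130547] [[0.003, -0.991, 0.131], [-1.0, -0.0, 0.022], [-0.022, -0.131, -0.991]]
scene [[448.6, 0.0, 255.5], [0.0, 448.6, 193.0], [0.0, 0.0, 1.0]] [-0.36313497 -0.35706495  0.90468894] [[0.43, -0.58, 0.692], [-0.903, -0.276, 0.33], [-0.001, -0.766, -0.642]]
```

View pics/top1.png

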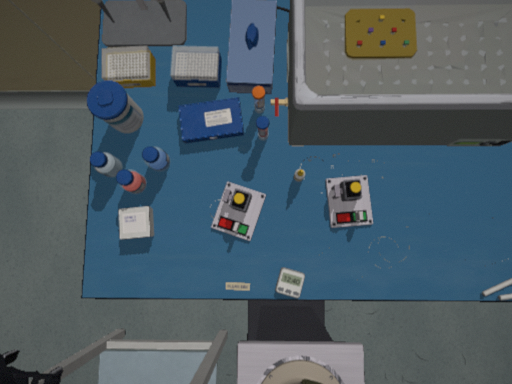

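View pics/scene1.png

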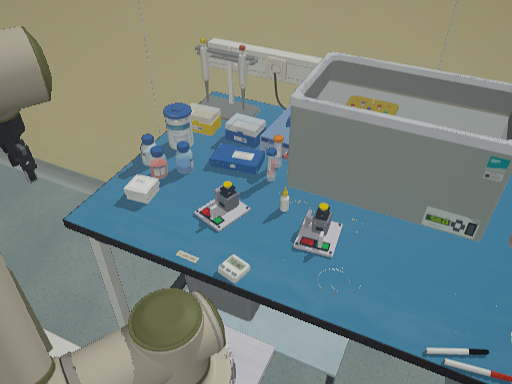

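The top view shows both latches: left one with its pad at about (239,199), right one at about (355,187), with red tracks to the left (+y) and green to the right. The dropper is between them at (300,175), and the clear bottle and card box are farther left.

```bash
cat > h.py <<'E'
import numpy as np, cv2
from rig import env, optics
def cam(n):
    s=env.observe(); d=optics.get_image(n)
    if n=="wrist":
        T=np.eye(4);T[:3,:3]=s["tool_rot"];T[:3,3]=s["position"]; T=T@np.array(d["tool_from_camera"])
        o,R=T[:3,3],T[:3,:3]
    else: o,R=np.array(d["origin"]),np.array(d["orientation"])
    return d["image"],np.array(d["intrinsics"]),o,R
def cast(c,uv,z):
    _,K,o,R=c; v=R@np.linalg.solve(K,[uv[0],uv[1],1]); return o+v*(z-o[2])/v[2]
def blobs(img,lo,hi,amin=15):
    m=cv2.inRange(cv2.cvtColor(img,cv2.COLOR_RGB2HSV),np.array(lo),np.array(hi))
    n,l,st,ce=cv2.connectedComponentsWithStats(m)
    return [(st[i][4],ce[i],l==i) for i in range(1,n) if st[i][4]>=amin]
COL=dict(yellow=((24,150,120),(34,255,255)),red=((0,180,90),(6,255,255)),green=((50,130,60),(85,255,255)))
E
python3 - <<'E'
from h import *
c=cam("top")
for k,(lo,hi) in COL.items():
    for a,ce,_ in blobs(c[0],lo,hi):
        print(k,a,ce.round(1),cast(c,ce,.095 if k=="yellow" else .014).round(4))
hsv=cv2.cvtColor(c[0],cv2.COLOR_RGB2HSV)
m=cv2.inRange(hsv,np.array((0,0,100)),np.array((179,70,255)))
for x0,y0 in((200,172),(318,165)):
    mm=np.zeros_like(m); mm[y0:y0+80,x0:x0+75]=m[y0:y0+80,x0:x0+75]
    mm=cv2.morphologyEx(mm,cv2.MORPH_OPEN,np.ones((3,3)))
    mm=cv2.morphologyEx(mm,cv2.MORPH_CLOSE,np.ones((5,5)))
    ct=max(cv2.findContours(mm,0,1)[0],key=cv2.contourArea)
    r=cv2.minAreaRect(ct); p=[cast(c,q,.01) for q in cv2.boxPoints(r)]
    print(r,np.round(p,3).tolist(),np.mean(p,0))
crop=cv2.resize(c[0][160:250,200:390],None,fx=4,fy=4,interpolation=2)
cv2.imwrite("pics/crop.png",crop[:,:,::-1])
E
```

```text
red 18 [276.  106.2] [0.7706 0.0587 0.014 ]
red 83 [343.5 217.3] [ 0.4686 -0.116   0.014 ]
red 91 [224.7 222.9] [0.4535 0.1937 0.014 ]
green 16 [364.5 215.5] [ 0.4733 -0.1706  0.014 ]
green 65 [242.4 228.8] [0.4381 0.1472 0.014 ]
((237.64999389648438, 210.54998779296875), (42.69074630737305, 49.963985443115234), 18.434947967529297) [[0.441, 0.234, 0.01], [0.567, 0.194, 0.01], [0.531, 0.086, 0.01], [0.407, 0.127, 0.01]] [0.48669827 0.16055738 0.01      ]
((349.0487976074219, 200.9390411376953), (50.2463493347168, 42.516143798828125), 83.6598129272461) [[0.572, -0.071, 0.01], [0.585, -0.183, 0.01], [0.453, -0.193, 0.01], [0.44, -0.083, 0.01]] [ 0.51240295 -0.132502    0.01      ]
```

View pics/crop.png

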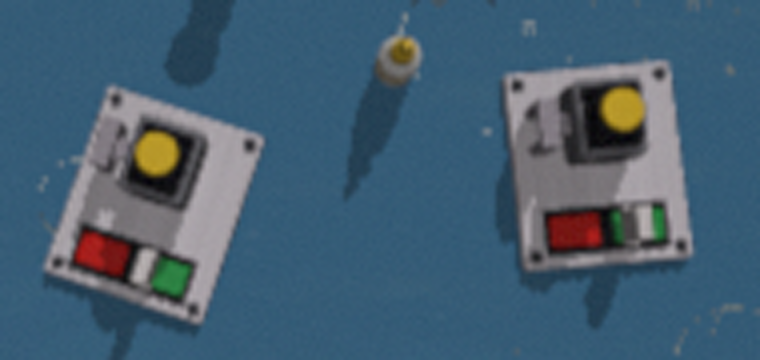

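Left plate: centre about (0.487, 0.161), yaw about -18°, so the tool's y is already lined up with it. Right plate: centre about (0.512, -0.132), yaw about +5°. Both tabs are at the green end. I'll go above the left pad, stopping short of it for a close look.

Emit:
arm_command --commands '[1, -0.8, -0.48, 0, 0, 0, 0, 1, -0.8, -0.48, 0, 0, 0, 0, 1, -0.8, -0.48, 0, 0, 0, 0, 1, -0.8, -0.48, 0, 0, 0, 0, 1, -0.8, -0.48, 0, 0, 0, 0, 1, -0.8, -0.48, 0, 0, 0, 0, 1, -0.8, -0.48, 0, 0, 0, 0, 1, -0.8, -0.48, 0, 0, 0, 0, 1, -0.8, -0.48, 0, 0, 0, 0, 1, -0.8, -0.48, 0, 0, 0, 0, 1, -0.8, -0.48, 0, 0, 0, 0, 1, -0.8, -0.48, 0, 0, 0, 0]'

```text
time_s: 1.15
position: [0.4814, 0.1614, 0.2498]
tool_rot: [[-0.946, 0.324, 0.001], [0.324, 0.946, -0.001], [-0.001, -0.001, -1.0]]
ft_force: [-0.4, -0.1, -0.5]
grip_width: 0.0001
gripper_force: 0.0
```

```bash
python3 - <<'E'
from h import *
s=env.observe(); print(s["time_s"],s["position"],s["ft_force"],s["grip_width"])
c=cam("wrist"); cv2.imwrite("pics/w1.png",c[0][:,:,::-1]); print(c[2],c[3].round(3).tolist())
hs=dict(yellow=.095,red=.014,green=.014)
for k,(lo,hi) in COL.items():
    for a,ce,_ in blobs(c[0],lo,hi,60): print(k,a,ce.round(1),cast(c,ce,hs[k]).round(4))
E
```

```text
1.15 [0.48136401 0.16138393 0.24982047] [-0.40783505 -0.05901803 -0.54751881] 9.672157623493187e-05
[0.41211748 0.18608155 0.37231207] [[0.325, 0.904, 0.279], [0.946, -0.31, -0.098], [-0.002, 0.296, -0.955]]
yellow 446 [255.8 205.9] [0.5115 0.1516 0.095 ]
yellow 61 [158.9 277.6] [0.5575 0.0207 0.095 ]
yellow 360 [ 35.5 299.6] [ 0.5382 -0.1268  0.095 ]
yellow 1072 [489.9 330.7] [0.7533 0.3649 0.095 ]
red 441 [272.5 132.9] [0.4562 0.1924 0.014 ]
red 334 [ 60.4 218. ] [ 0.4711 -0.1149  0.014 ]
green 261 [233.2 132.8] [0.4403 0.1465 0.014 ]
```

View pics/w1.png

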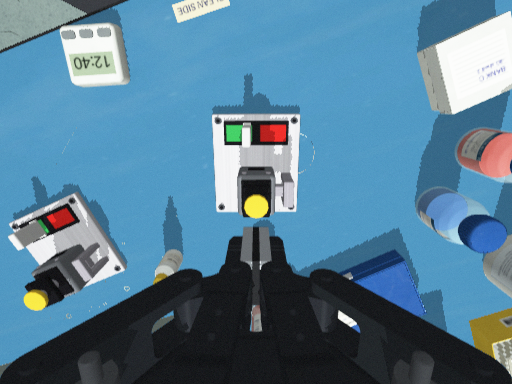

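The wrist view shows the left pad at (256,206), which gives (0.5115, 0.152). The white fin stands at the green end at (247,133). Now I'll move over the pad with the tips about 9 mm above it.

Emit:
arm_command --commands '[1, -0.063, 0.002, 0.06, 0, 0, 0, 1, -0.063, 0.002, 0.12, 0, 0, 0, 1, -0.063, 0.002, 0.18, 0, 0, 0, 1, -0.063, 0.002, 0.22, 0, 0, 0, 1, -0.063, 0.002, 0.244, 0, 0, 0, 1, -0.063, 0.002, 0.244, 0, 0, 0, 1, -0.063, 0.002, 0.244, 0, 0, 0, 1, -0.063, 0.002, 0.244, 0, 0, 0]'

```text
time_s: 1.87
position: [0.5085, 0.1571, 0.1294]
tool_rot: [[-0.948, 0.319, 0.002], [0.319, 0.948, 0.0], [-0.001, 0.001, -1.0]]
ft_force: [-0.4, -0.5, 0.2]
grip_width: 0.0004
gripper_force: 0.0
```

Emit:
arm_command --commands '[1, -0.0094, -0.0074, 0.01, 0, 0, 0, 1, -0.0094, -0.0074, 0.016, 0, 0, 0, 1, -0.0094, -0.0074, 0.02, 0, 0, 0, 1, -0.0094, -0.0074, 0.02, 0, 0, 0, 1, -0.0094, -0.0074, 0.02, 0, 0, 0]'

```text
time_s: 2.28
position: [0.5116, 0.1515, 0.1183]
tool_rot: [[-0.947, 0.32, -0.0], [0.32, 0.947, -0.0], [0.0, -0.0, -1.0]]
ft_force: [-0.6, -0.4, 0.0]
grip_width: -0.0001
gripper_force: 0.0
```

Emit:
arm_command --commands '[1, 0, 0, 0.002, 0, 0, 0, 1, 0, 0, 0.004, 0, 0, 0, 1, 0, 0, 0.006, 0, 0, 0, 1, 0, 0, 0.008, 0, 0, 0, 1, 0, 0, 0.008, 0, 0, 0]'

```text
time_s: 2.7
position: [0.5116, 0.1515, 0.1142]
tool_rot: [[-0.947, 0.32, -0.0], [0.32, 0.947, 0.0], [0.0, -0.0, -1.0]]
ft_force: [0.1, 0.3, 0.8]
grip_width: 0.0002
gripper_force: 0.1
```

Emit:
arm_command --commands '[1, 0, 0, 0.001, 0, 0, 0, 1, 0, 0, 0.002, 0, 0, 0, 1, 0, 0, 0.002, 0, 0, 0]'

```text
time_s: 2.95
position: [0.5116, 0.1515, 0.1135]
tool_rot: [[-0.947, 0.32, 0.0], [0.32, 0.947, 0.0], [-0.0, 0.0, -1.0]]
ft_force: [-0.0, 0.2, 3.1]
grip_width: -0.0
gripper_force: 1.4
```

Emit:
arm_command --commands '[1, 0, 0, 0.001, 0, 0, 0, 1, 0, 0, 0.001, 0, 0, 0]'

```text
time_s: 3.12
position: [0.5116, 0.1515, 0.113]
tool_rot: [[-0.947, 0.32, 0.0], [0.32, 0.947, 0.0], [-0.0, 0.0, -1.0]]
ft_force: [-1.9, 0.1, 4.7]
grip_width: -0.0
gripper_force: 2.2
```

Emit:
arm_command --commands '[1, 0, 0, 0.001, 0, 0, 0, 1, 0, 0, 0.001, 0, 0, 0]'

```text
time_s: 3.28
position: [0.5116, 0.1515, 0.1126]
tool_rot: [[-0.947, 0.32, 0.0], [0.32, 0.947, 0.0], [-0.0, 0.0, -1.0]]
ft_force: [-2.2, -0.1, 6.5]
grip_width: -0.0001
gripper_force: 3.1
```

Emit:
arm_command --commands '[1, 0, 0, 0.001, 0, 0, 0, 1, 0, 0, 0.001, 0, 0, 0]'

```text
time_s: 3.45
position: [0.5116, 0.1515, 0.112]
tool_rot: [[-0.947, 0.32, 0.0], [0.32, 0.947, 0.0], [-0.0, 0.0, -1.0]]
ft_force: [-0.5, 0.7, 3.5]
grip_width: 0.0002
gripper_force: 1.3
```

The force dropped, so this latch gives way at about 6.5 N. I'll follow it gently.

Emit:
arm_command --commands '[1, 0, 0, 0.001, 0, 0, 0, 1, 0, 0, 0.002, 0, 0, 0, 1, 0, 0, 0.002, 0, 0, 0]'

```text
time_s: 3.7
position: [0.5115, 0.1515, 0.1104]
tool_rot: [[-0.947, 0.32, -0.001], [0.32, 0.947, -0.0], [0.0, -0.0, -1.0]]
ft_force: [0.0, 0.1, -0.7]
grip_width: 0.0001
gripper_force: 0.0
```

Emit:
arm_command --commands '[1, 0, 0, 0.001, 0, 0, 0, 1, 0, 0, 0.002, 0, 0, 0, 1, 0, 0, 0.002, 0, 0, 0]'

```text
time_s: 3.95
position: [0.5116, 0.1515, 0.1096]
tool_rot: [[-0.947, 0.32, -0.0], [0.32, 0.947, -0.0], [0.0, -0.0, -1.0]]
ft_force: [-2.0, -0.2, -0.1]
grip_width: -0.0002
gripper_force: 0.0
```

Emit:
arm_command --commands '[1, 0, 0, -0.06, 0, 0, 0, 1, 0, 0, -0.14, 0, 0, 0, 1, 0.03, 0, -0.2, 0, 0, 0, 1, 0.06, 0, -0.28, 0, 0, 0, 1, 0.06, 0, -0.28, 0, 0, 0, 1, 0.06, 0, -0.28, 0, 0, 0, 1, 0.06, 0, -0.28, 0, 0, 0]'

```text
time_s: 4.53
position: [0.483, 0.1611, 0.2493]
tool_rot: [[-0.947, 0.32, -0.001], [0.32, 0.947, -0.0], [0.0, -0.0, -1.0]]
ft_force: [-0.8, -0.5, -0.1]
grip_width: 0.0001
gripper_force: 0.0
```

```bash
python3 - <<'E'
from h import *
s=env.observe(); print(s["time_s"],s["position"],s["ft_force"])
c=cam("wrist"); cv2.imwrite("pics/w2.png",c[0][:,:,::-1])
for k,(lo,hi) in COL.items():
    for a,ce,_ in blobs(c[0],lo,hi,60): print(k,a,ce.round(1),[cast(c,ce,z).round(4)[:2] for z in ((.095,.0845) if k=="yellow" else (.014,))])
E
```

```text
4.5333 [0.48300055 0.16105104 0.24925214] [-0.78439453 -0.51555425 -0.05873736]
yellow 430 [255.3 201.5] [array([0.5082, 0.1528]), array([0.5117, 0.1516])]
yellow 84 [158.  277.5] [array([0.5588, 0.0204]), array([0.5643, 0.0142])]
yellow 365 [ 33.5 298.2] [array([ 0.5382, -0.1268]), array([ 0.5429, -0.1386])]
yellow 1070 [489.5 330.8] [array([0.7532, 0.3651]), array([0.766 , 0.3719])]
red 440 [272.5 132. ] [array([0.4562, 0.1927])]
red 336 [ 59.1 216.5] [array([ 0.4711, -0.1148])]
green 274 [233.1 131.4] [array([0.44  , 0.1468])]
```

View pics/w2.png

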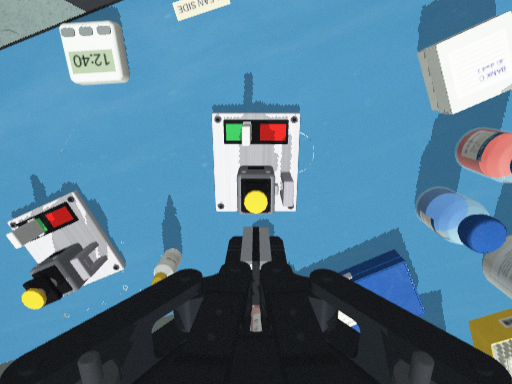

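The left pad at (255,201) matches a height of 84.5 mm, so the latch has clicked. Its fin is still at the green end. Next I'll move to the right latch, turning the tool to line up with it.

Emit:
arm_command --commands '[1, -0.234, -0.537, 0, 0, 0, -0.1975, 1, -0.234, -0.537, 0, 0, 0, -0.1975, 1, -0.234, -0.537, 0, 0, 0, -0.1975, 1, -0.234, -0.537, 0, 0, 0, -0.1975, 1, -0.234, -0.537, 0, 0, 0, -0.1975, 1, -0.234, -0.537, 0, 0, 0, -0.1975, 1, -0.234, -0.537, 0, 0, 0, -0.1975, 1, -0.234, -0.537, 0, 0, 0, -0.1975, 1, -0.234, -0.537, 0, 0, 0, -0.1975, 1, -0.234, -0.537, 0, 0, 0, -0.1975, 1, -0.234, -0.537, 0, 0, 0, -0.1975]'

```text
time_s: 5.5
position: [0.5079, -0.1299, 0.2489]
tool_rot: [[-0.996, -0.088, -0.002], [-0.088, 0.996, 0.001], [0.002, 0.001, -1.0]]
ft_force: [0.4, -0.9, 0.4]
grip_width: -0.0001
gripper_force: 0.0
```

```bash
python3 - <<'E'
from h import *
s=env.observe(); print(s["time_s"],s["position"],s["ft_force"],s["tool_rot"])
R=s["tool_rot"]; p=np.array(s["position"])
c=cam("wrist"); cv2.imwrite("pics/w3.png",c[0][:,:,::-1])
for k,(lo,hi) in COL.items():
    for a,ce,_ in blobs(c[0],lo,hi,40):
        q=cast(c,ce,.095 if k=="yellow" else .014); print(k,a,ce.round(1),q.round(4),"tool",(np.array(R).T@(q-p)).round(4))
E
```

```text
5.5 [ 0.50787063 -0.12991846  0.24886491] [ 0.42955918 -0.87087607  0.40990593] [[-0.99611057 -0.08809282 -0.00183964]
 [-0.08809516  0.9961113   0.00123223]
 [ 0.00172393  0.0013895  -0.99999755]]
yellow 169 [507.2 201.2] [0.5111 0.1293 0.095 ] tool [-0.0263  0.2577  0.1542]
yellow 457 [252.5 205.7] [ 0.5388 -0.1304  0.095 ] tool [-0.031  -0.0035  0.1538]
yellow 192 [357.8 237.9] [ 0.5655 -0.0153  0.095 ] tool [-0.0678  0.1089  0.1539]
red 442 [269.8 132.8] [ 0.4717 -0.1155  0.014 ] tool [0.0343 0.0172 0.2349]
green 313 [485.1 126.4] [0.441  0.1468 0.014 ] tool [0.0418 0.2812 0.2353]
green 217 [228.8 132.2] [ 0.4754 -0.1659  0.014 ] tool [ 0.0351 -0.0334  0.2349]
green 70 [247.5 132.5] [ 0.4737 -0.1429  0.014 ] tool [ 0.0348 -0.0103  0.2349]
```

View pics/w3.png

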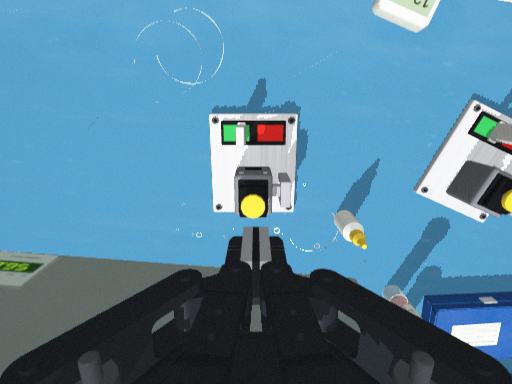

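The wrist view shows the right pad at (252,206), which is 31 mm and 3.5 mm off in tool axes. Its fin is at (241,132), at the green end. Descending.

Emit:
arm_command --commands '[1, -0.062, -0.007, 0.06, 0, 0, 0, 1, -0.062, -0.007, 0.12, 0, 0, 0, 1, -0.062, -0.007, 0.18, 0, 0, 0, 1, -0.062, -0.007, 0.22, 0, 0, 0, 1, -0.062, -0.007, 0.244, 0, 0, 0, 1, -0.062, -0.007, 0.252, 0, 0, 0, 1, -0.062, -0.007, 0.252, 0, 0, 0, 1, -0.062, -0.007, 0.252, 0, 0, 0, 1, -0.062, -0.007, 0.252, 0, 0, 0]'

```text
time_s: 6.3
position: [0.5398, -0.1313, 0.125]
tool_rot: [[-0.996, -0.088, 0.002], [-0.088, 0.996, -0.001], [-0.002, -0.001, -1.0]]
ft_force: [-0.4, 1.0, 0.1]
grip_width: 0.0003
gripper_force: 0.0
```

Emit:
arm_command --commands '[1, 0.002, 0, 0.006, 0, 0, 0, 1, 0.002, 0, 0.012, 0, 0, 0, 1, 0.002, 0, 0.016, 0, 0, 0, 1, 0.002, 0, 0.019, 0, 0, 0, 1, 0.002, 0, 0.02, 0, 0, 0, 1, 0.002, 0, 0.02, 0, 0, 0]'

```text
time_s: 6.8
position: [0.5382, -0.1316, 0.1139]
tool_rot: [[-0.996, -0.088, -0.0], [-0.088, 0.996, 0.0], [0.0, 0.0, -1.0]]
ft_force: [-0.8, -0.6, 2.0]
grip_width: -0.0001
gripper_force: 1.1
```

Emit:
arm_command --commands '[1, 0, 0, 0.001, 0, 0, 0, 1, 0, 0, 0.002, 0, 0, 0, 1, 0, 0, 0.002, 0, 0, 0]'

```text
time_s: 7.05
position: [0.5382, -0.1316, 0.1131]
tool_rot: [[-0.996, -0.088, 0.0], [-0.088, 0.996, -0.0], [-0.0, -0.0, -1.0]]
ft_force: [-2.0, 0.3, 4.7]
grip_width: 0.0001
gripper_force: 2.6
```

Emit:
arm_command --commands '[1, 0, 0, 0.001, 0, 0, 0, 1, 0, 0, 0.001, 0, 0, 0]'

```text
time_s: 7.22
position: [0.5382, -0.1316, 0.1127]
tool_rot: [[-0.996, -0.088, 0.0], [-0.088, 0.996, -0.0], [-0.0, -0.0, -1.0]]
ft_force: [-2.8, -0.4, 6.4]
grip_width: -0.0002
gripper_force: 3.3
```

Emit:
arm_command --commands '[1, 0, 0, 0.001, 0, 0, 0, 1, 0, 0, 0.001, 0, 0, 0]'

```text
time_s: 7.38
position: [0.5382, -0.1316, 0.1123]
tool_rot: [[-0.996, -0.088, 0.0], [-0.088, 0.996, -0.0], [-0.0, -0.0, -1.0]]
ft_force: [-2.7, 0.9, 7.9]
grip_width: -0.0
gripper_force: 3.9
```

Emit:
arm_command --commands '[1, 0, 0, 0.0005, 0, 0, 0, 1, 0, 0, 0.001, 0, 0, 0, 1, 0, 0, 0.001, 0, 0, 0]'

```text
time_s: 7.63
position: [0.5383, -0.1316, 0.1121]
tool_rot: [[-0.996, -0.088, 0.0], [-0.088, 0.996, -0.0], [-0.0, -0.0, -1.0]]
ft_force: [-3.1, 1.4, 8.6]
grip_width: 0.0001
gripper_force: 4.5
```

Emit:
arm_command --commands '[1, 0, 0, 0.0005, 0, 0, 0, 1, 0, 0, 0.001, 0, 0, 0, 1, 0, 0, 0.001, 0, 0, 0]'

```text
time_s: 7.88
position: [0.5383, -0.1316, 0.1117]
tool_rot: [[-0.996, -0.088, 0.001], [-0.088, 0.996, -0.0], [-0.001, -0.001, -1.0]]
ft_force: [-4.0, 0.7, 10.5]
grip_width: -0.0001
gripper_force: 5.2
```

Emit:
arm_command --commands '[1, 0, 0, 0.0005, 0, 0, 0, 1, 0, 0, 0.0005, 0, 0, 0]'

```text
time_s: 8.05
position: [0.5383, -0.1316, 0.1115]
tool_rot: [[-0.996, -0.088, 0.001], [-0.088, 0.996, -0.001], [-0.001, -0.001, -1.0]]
ft_force: [-4.0, 0.8, 10.5]
grip_width: 0.0001
gripper_force: 5.5
```

Emit:
arm_command --commands '[1, 0, 0, 0.0004, 0, 0, 0, 1, 0, 0, 0.0004, 0, 0, 0, 1, 0, 0, 0.0004, 0, 0, 0, 1, 0, 0, 0.0004, 0, 0, 0]'

```text
time_s: 8.38
position: [0.5383, -0.1316, 0.1114]
tool_rot: [[-0.996, -0.088, 0.001], [-0.088, 0.996, -0.001], [-0.001, -0.001, -1.0]]
ft_force: [-5.4, 1.4, 9.9]
grip_width: 0.0003
gripper_force: 5.7
```

Emit:
arm_command --commands '[1, 0, 0, 0.0003, 0, 0, 0, 1, 0, 0, 0.0003, 0, 0, 0, 1, 0, 0, 0.0003, 0, 0, 0, 1, 0, 0, 0.0003, 0, 0, 0, 1, 0, 0, 0.0003, 0, 0, 0, 1, 0, 0, 0.0003, 0, 0, 0, 1, 0, 0, 0.0003, 0, 0, 0]'

```text
time_s: 8.97
position: [0.5383, -0.1316, 0.1113]
tool_rot: [[-0.996, -0.088, 0.001], [-0.088, 0.996, -0.001], [-0.001, -0.001, -1.0]]
ft_force: [-4.5, 0.7, 11.3]
grip_width: 0.0001
gripper_force: 5.9
```

The push of about 12 N was held for more than 0.5 s without a click, so this is the stiff latch. Backing off and looking at its tab.

Emit:
arm_command --commands '[1, 0, 0, -0.04, 0, 0, 0, 1, 0, 0, -0.1, 0, 0, 0, 1, 0.06, 0, -0.16, 0, 0, 0, 1, 0.1, 0, -0.2, 0, 0, 0, 0.4, 0.1, 0, -0.2, 0, 0, 0, 0.4, 0.1, 0, -0.2, 0, 0, 0, 0.4, 0.1, 0, -0.2, 0, 0, 0, 0.4, 0.1, 0, -0.2, 0, 0, 0]'

```text
time_s: 9.63
position: [0.4887, -0.1358, 0.2091]
tool_rot: [[-0.996, -0.088, -0.002], [-0.088, 0.996, 0.001], [0.001, 0.001, -1.0]]
ft_force: [0.4, 0.1, 0.4]
grip_width: 0.0255
gripper_force: 0.0
```

```bash
python3 - <<'E'
from h import *
s=env.observe(); print(s["time_s"],s["position"],s["ft_force"],s["grip_width"])
R=np.array(s["tool_rot"]); p=np.array(s["position"])
c=cam("wrist")
for k,(lo,hi) in COL.items():
    for a,ce,_ in blobs(c[0],lo,hi,40):
        q=cast(c,ce,.095 if k=="yellow" else .014); print(k,a,ce.round(1),q.round(4),"tool",(R.T@(q-p)).round(4))
cv2.imwrite("pics/w4.png",cv2.resize(c[0][0:220,150:350],None,fx=2.7,fy=2.7,interpolation=2)[:,:,::-1])
# tool-frame projection of expected fin top corners
for y in (-.02,-.01,0,.01):
    print(y)
np.savez("w4.npz",K=c[1],o=c[2],Rc=c[3],R=R,p=p)
E
```

```text
9.6333 [ 0.48871809 -0.13584119  0.2090858 ] [0.44688497 0.1484894  0.43886726] 0.025508222256309335
yellow 560 [256.9 240.4] [ 0.5382 -0.1304  0.095 ] tool [-0.0499  0.0009  0.114 ]
yellow 175 [372.4 268.9] [ 0.5585 -0.0188  0.095 ] tool [-0.08    0.1104  0.1141]
red 545 [275.1 154.1] [ 0.4714 -0.1155  0.014 ] tool [0.0152 0.0216 0.1951]
green 164 [507.1 148. ] [0.4421 0.1412 0.014 ] tool [0.0218 0.2799 0.1954]
green 258 [230.3 153.7] [ 0.4754 -0.1655  0.014 ] tool [ 0.0156 -0.0286  0.1951]
green 76 [250.5 154. ] [ 0.4738 -0.1429  0.014 ] tool [ 0.0152 -0.0059  0.1951]
-0.02
-0.01
0
0.01
```

View pics/w4.png

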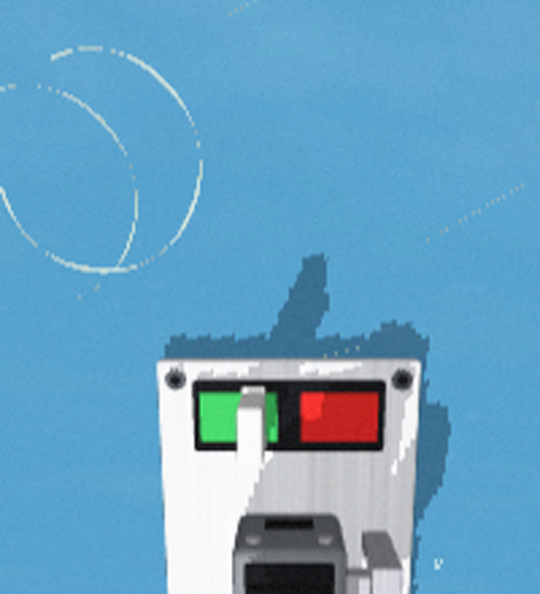

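The crop shows the fin's top face centred near crop (251,432), which is image (243,160). It stands at the green end, with red to its right (+y).

```bash
python3 - <<'E'
from h import *
d=np.load("w4.npz"); c=(0,d["K"],d["o"],d["Rc"])
for uv in ((251,432),(251,402),(251,465)):
    q=cast(c,(150+uv[0]/2.7,uv[1]/2.7),.055); print(q,(d["R"].T@(q-d["p"])).round(4))
q=np.array([.5385,-.1304,0])+(-.067)*np.array([.996,.088,0]); print("fin line",q,(d["R"].T@(q-d["p"])).round(4))
E
```

```text
[ 0.47286631 -0.14973938  0.055     ] [ 0.0168 -0.0126  0.1541]
[ 0.46193957 -0.15055219  0.055     ] [ 0.0277 -0.0125  0.1541]
[ 0.48518097 -0.14882333  0.055     ] [ 0.0044 -0.0128  0.1541]
fin line [ 0.471768 -0.136296  0.      ] [0.0166 0.0008 0.2091]
```

Emit:
arm_command --commands '[0.2, 0.0336, -0.0254, 0.02, 0, 0, 0, 0.2, 0.0336, -0.0254, 0.06, 0, 0, 0, 0.2, 0.0336, -0.0254, 0.12, 0, 0, 0, 0.2, 0.0336, -0.0254, 0.18, 0, 0, 0, 0.2, 0.0336, -0.0254, 0.22, 0, 0, 0, 0.2, 0.0336, -0.0254, 0.22, 0, 0, 0, 0.2, 0.0336, -0.0254, 0.22, 0, 0, 0]'

```text
time_s: 10.27
position: [0.4729, -0.1499, 0.0994]
tool_rot: [[-0.996, -0.088, -0.002], [-0.088, 0.996, 0.001], [0.002, 0.002, -1.0]]
ft_force: [-0.1, 0.5, 1.0]
grip_width: 0.0339
gripper_force: 0.0
```

```bash
python3 - <<'E'
from h import *
s=env.observe(); print(s["time_s"],s["position"],s["ft_force"],s["grip_width"])
c=cam("wrist"); cv2.imwrite("pics/w5.png",c[0][:,:,::-1])
E
```

```text
10.2667 [ 0.47286202 -0.14988701  0.09944071] [-0.11250079  0.53018882  0.97105213] 0.03393417862710744
```

View pics/w5.png

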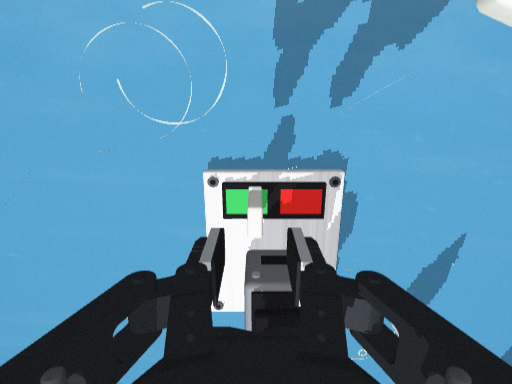

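The fin at column 255 is centred between the fingers, which are at columns 213 and 297. I'll descend and grip it lightly.

Emit:
arm_command --commands '[0.2, 0, 0, 0.03, 0, 0, 0, 0.2, 0, 0, 0.06, 0, 0, 0, 0.2, 0, 0, 0.09, 0, 0, 0, 0.2, 0, 0, 0.106, 0, 0, 0, 0.2, 0, 0, 0.106, 0, 0, 0, 0.2, 0, 0, 0.106, 0, 0, 0]' --newtons 20

```text
time_s: 10.82
position: [0.4734, -0.1503, 0.0481]
tool_rot: [[-0.996, -0.088, 0.001], [-0.088, 0.996, -0.001], [-0.001, -0.001, -1.0]]
ft_force: [0.2, -0.8, -0.3]
grip_width: 0.0338
gripper_force: 0.0
```

Emit:
arm_command --commands '[1, 0, 0, 0, 0, 0, 0, 1, 0, 0, 0, 0, 0, 0, 1, 0, 0, 0, 0, 0, 0, 1, 0, 0, 0, 0, 0, 0, 1, 0, 0, 0, 0, 0, 0]' --newtons 20

```text
time_s: 11.23
position: [0.4734, -0.1503, 0.0482]
tool_rot: [[-0.996, -0.088, 0.002], [-0.088, 0.996, -0.001], [-0.002, -0.001, -1.0]]
ft_force: [-0.1, -0.4, 7.0]
grip_width: 0.0097
gripper_force: 23.7
```

Emit:
arm_command --commands '[1, 0, 0.008, 0, 0, 0, 0, 1, 0, 0.018, 0, 0, 0, 0, 1, 0, 0.028, 0, 0, 0, 0, 1, 0, 0.038, 0, 0, 0, 0, 1, 0, 0.048, 0, 0, 0, 0, 1, 0, 0.056, 0, 0, 0, 0, 1, 0, 0.059, 0, 0, 0, 0, 1, 0, 0.059, 0, 0, 0, 0, 1, 0, 0.059, 0, 0, 0, 0, 1, 0, 0.059, 0, 0, 0, 0]'

```text
time_s: 12.07
position: [0.4708, -0.1209, 0.0482]
tool_rot: [[-0.996, -0.088, 0.002], [-0.088, 0.996, -0.001], [-0.002, -0.001, -1.0]]
ft_force: [-0.7, 0.1, 6.3]
grip_width: 0.0093
gripper_force: 23.8
```

Moved 29.5 mm. Releasing, rising, and looking.

Emit:
arm_command --commands '[0.2, 0, 0, 0, 0, 0, 0, 0.2, 0, 0, 0, 0, 0, 0, 0.2, 0, 0, 0, 0, 0, 0, 0.2, 0, 0, 0, 0, 0, 0]'

```text
time_s: 12.4
position: [0.4702, -0.1207, 0.0472]
tool_rot: [[-0.996, -0.088, -0.0], [-0.088, 0.996, 0.0], [0.0, 0.0, -1.0]]
ft_force: [0.1, -0.1, -0.2]
grip_width: 0.0339
gripper_force: 0.0
```

Emit:
arm_command --commands '[0.2, 0, 0, -0.06, 0, 0, 0, 0.2, 0, 0, -0.14, 0, 0, 0, 0.2, 0, 0, -0.22, 0, 0, 0, 0.2, 0, 0, -0.3, 0, 0, 0, 0.2, 0, 0, -0.36, 0, 0, 0, 0.2, 0, 0, -0.4, 0, 0, 0, 0.2, 0, 0, -0.4, 0, 0, 0, 0.2, 0, 0, -0.4, 0, 0, 0]'

```text
time_s: 13.07
position: [0.4703, -0.1207, 0.2477]
tool_rot: [[-0.996, -0.088, 0.001], [-0.088, 0.996, -0.001], [-0.001, -0.001, -1.0]]
ft_force: [-0.4, 0.2, -0.5]
grip_width: 0.0342
gripper_force: 0.0
```

```bash
python3 - <<'E'
from h import *
s=env.observe(); print(s["time_s"],s["position"],s["ft_force"],s["grip_width"])
c=cam("wrist"); cv2.imwrite("pics/w6.png",c[0][:,:,::-1])
for a,ce,_ in blobs(c[0],*COL["yellow"],100): print(a,ce.round(1),cast(c,ce,.095).round(4),cast(c,ce,.0845).round(4))
E
```

```text
13.0667 [ 0.47030937 -0.12069998  0.24769611] [-0.44080925  0.21812554 -0.50255555] 0.03422895474489101
435 [496.5 231. ] [0.5071 0.137  0.095 ] [0.5113 0.147  0.0845]
418 [241.4 237.5] [ 0.5383 -0.1303  0.095 ] [ 0.5437 -0.1304  0.0845]
187 [345.6 265.3] [ 0.5619 -0.0139  0.095 ] [ 0.5682 -0.0096  0.0845]
```

View pics/w6.png

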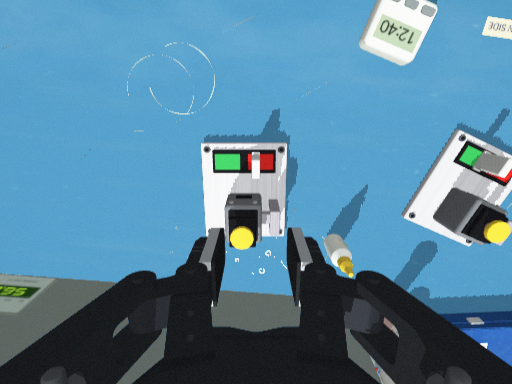

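The right fin now stands in the red field at (255,163), its pad is still at rest height, and the left latch is clicked with its tab at green. Handing in.

```bash
python3 -c "
from rig import env
print(env.close_job())"
```

```text
the job is handed in; nothing more can be done
None
```

I handed the job in at about 13 s, but the hand-in returned no verdict. The left latch clicked at about 6.5 N and its tab is still at green. The right latch did not click at about 12 N held for over half a second, so I slid its tab about 29.5 mm to the red end.

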